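# Back the vial sampler up by one notch

### The arm

A 6-joint arm with a two-finger parallel gripper is mounted at the origin on a cart in front of the work surface, level with it; the furniture and walls round the work are solid. World frame = base frame: x ahead of the robot, y to its left, z up, the work surface at z = 0. Lengths are in m, angles in rad, forces in N, time in s.
With the tool pointing down it reaches from about 0.375 to 0.975 m from the base axis. Payload 3.8 kg.
Tool frame: the origin (TCP) lies between the finger pads; the fingertips stand 19 mm ahead of it and the grasp point (between the pads) is the TCP; z points along the fingers, y is the line along which they close (so a half turn about z gives the same grasp; the last joint's range is limited). The gripper opens to 85 mm and grips with 20 to 120 N. Pads are 22 mm wide; open, the fingers measure 114 mm over their backs; the gripper's body (76 mm by 85 mm) begins 54 mm behind the grasp point. The pads swing forward as they close: fully open they stand 13 mm farther back than shut.
Start: joints at [-1.244, 0.264, 1.604, -0, 1.274, -0.037], TCP at [0.24, -0.631, 0.25] pointing down, gripper open.
Joint ranges: [-2.63, 2.63], [-0.94, 2.18], [0.31, 2.57], [-1.31, 4.45], [0, 2.66], [-2.55, 2.55]. Speed limits (rad/s): [2.57, 2.57, 3.14, 3.14, 3.14, 3.14].

### API

Orientations are given as a unit quaternion [w, x, y, z].
In Python, from rig import env gives the robot as it stands. The module is installed in compiled form; this text tells all that it offers. Calls block until the motion is done:
- env.reach(position, orientation): joint-space move of the TCP to a pose.
- env.movel(position, ori=None, feed=0.15): straight line of the TCP; ori=None keeps the orientation; feed is the mean speed in m/s.
- env.goto_joints(angles): joint-space move.
- env.grip(opening, grip_force=None): finger opening in m; grip_force is the grip in N (None keeps the last); returns when the fingers have stopped.
- env.pause(seconds).
- env.inverse_kinematics(position, orientation): joint angles nearest the present ones, or None.
- env.snapshot(name): name is "scene" or "top" or "wrist"; returns the picture (384x512x3 uint8, red, green, blue); there is no depth.
- env.camera_params(name): a dict with "mtx" (3x3 intrinsics, pixels), "world_to_cam" (4x4, takes a point from world to camera coordinates). Camera axes: x right, y down, z forward; pixel columns grow to the right and rows downward; lengths in m; the calibration is good to about 2 mm. A picture is of the moment at which its call begins: read the wrist's pose just before it. camera_params takes no time and is no camera call; for the wrist camera it gives the pose at the moment of the call.
A pose or a line that the arm cannot do raises env.PlanningError and nothing moves.
- env.hand_in(): hands the job in; it is judged then, once.
Readings, each from a call of its own:
- env.read_clock(): time.
- env.read_joint_positions(): joint angles.
- env.read_dq(): joint speeds.
- env.read_joint_efforts(): joint torques, N m.
- env.read_ee_pos(): TCP position.
- env.read_orientation(): TCP orientation.
- env.read_ft_force(): force on the tool from outside, world axes, zero at the start.
- env.read_ft_torque(): the same for the moment, N m.
- env.read_width(): finger opening in m.
- env.read_grip_force(): force on a finger pad.
Only numpy, scipy, OpenCV 4.12 (cv2) and the standard library are available. Lean on these libraries where they do the work, as an engineer would, in place of code of your own. Each camera call takes 0.05 s, during which the arm holds its last target. There are 200 camera calls.

### The job

The vial sampler has been stepped one place too far: its needle stands over an empty pocket, past the vial that was missed. With fingertips only, gripping nothing, tip the weighted pawl lever over so that the pawl lifts out of the ratchet rim and stays up, gently push the T-handle to turn the wheel back (clockwise from above) by one notch, then tip the lever back so that the pawl drops fully into the new notch and the missed vial stands under the needle. All vials stay standing in their pockets, the wheel is not turned forward, and the things around the sampler are left alone.

Things in the scene. Friction and masses are not known exactly. Their poses are not given: they have to be found in the camera images.
- sampler: Hand-indexed vial sampler, fixed to the bench. Frame: origin on the worktop under the wheel's upright axis, x from the axis to the needle column, y 90 deg to its left, z up; points below as (x, y, z) in mm in it. Round white base 232 mm across, footprint reaching x = 172 and y = -178. On it a level wheel 234 mm across; T-handle on the axis; pawl at -y; needle column at +x.
- pocket_floor (a point): Point on the wheel's axis at pocket floor height, z = 36 mm; turns with the wheel. The wheel has 12 vial pockets 31 mm wide, 16 mm deep, 30 degrees apart on an 82 mm radius; deck top at z = 52 mm. Its rim (radius 101 to 117 mm) is a ratchet: 12 saw teeth, one per pocket, notch floors at z = 46 mm, tooth tops at 55 mm, notch floors 26 mm long.
- sample_wheel (a joint): Turn of the wheel, rad, + is counter-clockwise from above (forward). 0 = middle of the notch it starts in; the next notch back has its middle at -0.5236. Pawl down, it has 0.075 rad of play each way; farther back a steep tooth face meets the pawl and blocks it. Drags lightly (0.08 N m, 2 N at a handle end), stays where left. Dropped beyond the play, the pawl lands on a tooth or its ramp.
- pawl (a joint): Tip of the pawl about its hinge, rad: about 0 = down in a notch, 0.25 = lying on top of a tooth, 0.87 = fully raised, on its stop. The lever's ball is a weight: past about 0.52 (lever just beyond upright) the pawl tips over by itself to the raised stop and stays there; before that it falls back down onto the rim. Less than 1 N at the ball moves it.
- lever_ball (a point): Centre of the black ball, 22 mm, at the top of the pawl's thumb lever: an 8 mm rod, 52 mm from the hinge axis (level, along y, at x = -38, z = 64) to the ball, at y = -158. Pawl down: it leans 25 deg from upright to +x, ball at (-16, -158, 111). Pawl raised: 25 deg to -x, ball at (-60, -158, 111). The ball travels between these in an arc, 116 high when upright.
- pawl_nose (a point): Rounded tip of the pawl's arm: at (0, -110, 50) when down in the ratchet, (-2, -110, 84) when raised; steel arm 12 mm wide, joined to the lever by the hinge shaft. An aluminium bracket (x -61 to -15, y -123 to -145, up to z = 84) carries the shaft; a stop pin for the lever at x = -53, z = 79 reaches from it to y = -168.
- handle_near (a point): Point inside the T-handle's bar, 45 mm from the wheel's axis, on the pawl's side (-y) at wheel angle 0, z = 128 mm. The bar is black, level, 14 mm thick, 118 mm long (59 mm each side of the axis), its column 18 to 25 mm thick. Turning the wheel backward takes this point towards the sampler's -x.
- handle_far (a point): The same on the other half of the bar (+y at wheel angle 0), above the vials, whose tops (z = 92 mm) are 29 mm below the bar's underside; turning backward takes it towards the sampler's +x.
- needle_tip (a point): Point of the sampling needle, fixed at (82, 0, 103), pointing down over the wheel's pocket circle; an empty pocket is under it at the start. Its head and arm fill x = 72 to 164, y = -11 to 11, z = 118 to 166; steel column at x = 148.
- wheel_vial_1: Capped glass vial, 27 mm across, 56 mm high, standing loose in the pocket 30 degrees counter-clockwise of the needle at the start (82 mm from the axis, 31 mm pocket, 16 mm deep); origin at the middle of its underside, z up. The one that shall come under the needle.
- wheel_vial_2: Capped glass vial, 27 mm across, 56 mm high, standing loose in the pocket 60 degrees counter-clockwise of the needle at the start (82 mm from the axis, 31 mm pocket, 16 mm deep); origin at the middle of its underside, z up.
- wheel_vial_3: Capped glass vial, 27 mm across, 56 mm high, standing loose in the pocket 90 degrees counter-clockwise of the needle at the start (82 mm from the axis, 31 mm pocket, 16 mm deep); origin at the middle of its underside, z up.
- wheel_vial_4: Capped glass vial, 27 mm across, 56 mm high, standing loose in the pocket 120 degrees counter-clockwise of the needle at the start (82 mm from the axis, 31 mm pocket, 16 mm deep); origin at the middle of its underside, z up.
- wheel_vial_5: Capped glass vial, 27 mm across, 56 mm high, standing loose in the pocket 150 degrees counter-clockwise of the needle at the start (82 mm from the axis, 31 mm pocket, 16 mm deep); origin at the middle of its underside, z up.
- wheel_vial_6: Capped glass vial, 27 mm across, 56 mm high, standing loose in the pocket 180 degrees counter-clockwise of the needle at the start (82 mm from the axis, 31 mm pocket, 16 mm deep); origin at the middle of its underside, z up.
- spare_vial: Bystander: capped vial 29 mm across, 61 mm high, loose on the worktop near the pawl bracket; origin at the middle of its underside. Leave it alone.
- petri_dish: Bystander: petri dish 90 mm across, 15 mm high, on the +y side of the sampler; origin at the middle of its underside. Leave it alone.
- tweezers: Bystander: steel forceps 127 mm long, 8 mm high, lying near the sampler; origin at the middle of its underside. Leave it alone.
- media_bottle: Bystander: glass bottle with blue cap, 56 mm across, 105 mm high; origin at the middle of its underside. Leave it alone.
- amber_flask: Bystander: amber bottle 60 mm across, 122 mm high; origin at the middle of its underside. Leave it alone.
- green_pen: Bystander: marker pen 135 mm long, 17 mm thick, lying on the worktop; origin at the middle of its underside. Leave it alone.
Mind the look-alikes: they are no part of the job. Leave any orange look-alike of the wheel_vial_4 alone. Leave any turquoise look-alike of the wheel_vial_5 alone.

How it is judged:
By the outcome, as a careful person would: the job done as asked, in the order asked, and still so for the second after the job is handed in, with the robot touching nothing.
It also fails if it takes over 67 s, if anything falls off the work surface, if the arm or the gripper's body presses on something with over 40 N, if the wrist force passes 120 N, or if a joint passes its speed limit or range.

## Working session

There is one attempt and no reset: what is moved stays moved. The work goes in short steps, each a Python script; the robot and the scene stay as the last script left them, time stands still between calls to the robot, and variables do not carry over. Pictures are saved under pics/ and viewed, at most 10 in all, crops included, and the job is handed in when it is done.

```bash
mkdir -p pics
python3 - <<'E'
from rig import env
import cv2,numpy as np
for n in("scene","top"):
    im=env.snapshot(n); cv2.imwrite(f"pics/{n}0.png",im[:,:,::-1])
    p=env.camera_params(n); print(n,np.round(p["mtx"],1).tolist(),np.round(p["world_to_cam"],4).tolist())
print(env.read_clock(),env.read_orientation(),env.read_width())
E
```

```text
scene [[421.2, 0.0, 254.6], [0.0, 421.2, 192.7], [0.0, 0.0, 1.0]] [[-0.8, -0.6, 0.0056, 0.4549], [-0.348, 0.4563, -0.819, 0.2566], [0.4888, -0.6572, -0.5738, 0.9188], [0.0, 0.0, 0.0, 1.0]]
top [[462.5, 0.0, 244.0], [0.0, 462.5, 185.0], [0.0, 0.0, 1.0]] [[0.0125, -0.9998, 0.0185, 0.0005], [-0.9969, -0.0139, -0.0774, 0.5239], [0.0776, -0.0175, -0.9968, 1.5238], [0.0, 0.0, 0.0, 1.0]]
0.1 [-1.01908485e-03  9.83501880e-01  1.80894972e-01 -1.51673129e-04] 0.08527526493969123
```

View pics/scene0.png

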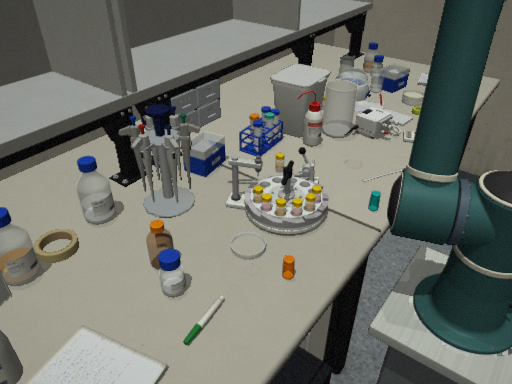

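View pics/top0.png

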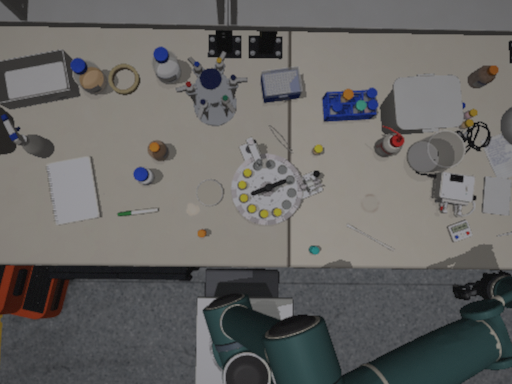

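The top view shows the sampler at about (267,189): needle column (250,150), pawl and ball at about (315,180), bar from (250,193) to (290,183). The look-alikes are the orange one at (202,233) and the turquoise one at (314,250), with the spare vial at (318,149). I'll take one close crop to choose.

```bash
cat > h.py <<'E'
from rig import env
import cv2,numpy as np
def ray(p,u,v,z):
    M=p["world_to_cam"];R=M[:3,:3];t=M[:3,3];c=-R.T@t
    d=R.T@np.linalg.inv(p["mtx"])@[u,v,1]
    return c+d*(z-c[2])/d[2]
def proj(p,X):
    M=p["world_to_cam"];q=p["mtx"]@(M[:3,:3]@X+M[:3,3]);return q[:2]/q[2]
E
python3 - <<'E'
from h import *
im=cv2.imread("pics/top0.png")
c=im[130:240,210:340]; cv2.imwrite("pics/crop0.png",cv2.resize(c,None,fx=5,fy=5,interpolation=cv2.INTER_CUBIC))
p=env.camera_params("top")
print(ray(p,267,189,.05),ray(p,250,193,.135),ray(p,290,183,.135),ray(p,315,175,.11))
E
```

```text
[ 0.50937018 -0.06742565  0.05      ] [ 0.49034521 -0.00928357  0.135     ] [ 0.52304149 -0.13281371  0.135     ] [ 0.55158584 -0.21472727  0.11      ]
```

View pics/crop0.png

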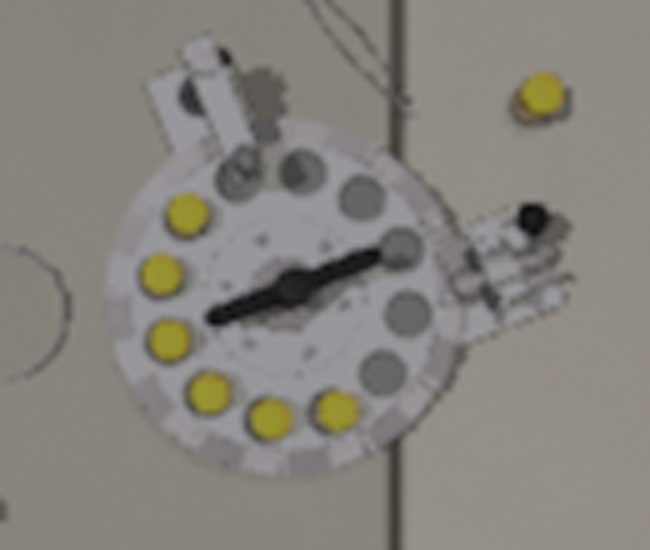

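The crop shows the needle arm at crop (225,120), ball at (533,219), caps of vials 1–6 at (187,214), (163,273), (168,340), (210,393), (270,418) and (336,411), and the spare vial at (543,95). I'll fit the pose from these.

```bash
cat >> h.py <<'E'
from scipy.optimize import least_squares
def S2W(s,X):  # sampler mm -> world m
    c,n=np.cos(s[2]),np.sin(s[2]);X=np.array(X,float)/1000
    return np.array([s[0]+c*X[0]-n*X[1],s[1]+n*X[0]+c*X[1],X[2]])
def vial(k,w): a=np.radians(30*k)+w; return [82*np.cos(a),82*np.sin(a),92]
E
python3 - <<'E'
from h import *
p=env.camera_params("top")
V=[(187,214),(163,273),(168,340),(210,393),(270,418),(336,411)]
g=lambda q:(np.array(q)+.5)/5-.5+[210,130]
def res(s):
    r=[proj(p,S2W(s,vial(k+1,s[3])))-g(V[k]) for k in range(6)]
    r.append(proj(p,S2W(s,(-16,-158,113)))-g((533,219)))
    for e,q in((59,(213,319)),(-59,(384,254))):
        r.append(proj(p,S2W(s,(-e*np.sin(s[3]),e*np.cos(s[3]),135)))-g(q))
    return np.concatenate(r)
o=least_squares(res,[.51,-.067,.3,0]);print(o.x,np.round(res(o.x),1))
s=o.x; np.save("s.npy",s)
for n,X in dict(ball=(-16,-158,111),near=(0,-45,128),far=(0,45,128),needle=(82,0,103)).items(): print(n,S2W(s,X))
print("spare",ray(p,*g((543,95)),.061), env.camera_params("wrist")["world_to_cam"].round(3).tolist())
E
```

```text
[ 0.50965407 -0.06652948  0.40029753 -0.01412047] [ 0.5 -0.4 -0.  -0.1  0.4 -0.2 -0.  -0.1  0.3  0.3  0.3  0.2  0.1 -0.
 -1.4  0.6 -0.1 -0.3]
ball [ 0.55649034 -0.21827388  0.111     ]
near [ 0.52719022 -0.107972    0.128     ]
far [ 0.49211791 -0.02508695  0.128     ]
needle [ 0.58517156 -0.0345747   0.103     ]
spare [ 0.64372169 -0.23362437  0.061     ] [[0.355, -0.935, -0.003, -0.674], [-0.886, -0.338, 0.317, -0.041], [-0.297, -0.11, -0.948, 0.381], [0.0, 0.0, 0.0, 1.0]]
```

Pose found: axis at (0.510, -0.067), yaw 0.400, with about 2 mm residuals. Next I'll close the gripper, go above the ball's +x side and take a closer look.

```bash
cat >> h.py <<'E'
s=np.load("s.npy")
def quat(psi): return [0,np.cos(psi/2),np.sin(psi/2),0]
E
python3 - <<'E'
from h import *
env.grip(0.0,20)
q=quat(s[2])
env.reach(S2W(s,(22,-160,250)),q)
p=env.camera_params("wrist"); im=env.snapshot("wrist")
cv2.imwrite("pics/w1.png",cv2.resize(im[:,:,::-1],None,fx=1.5,fy=1.5))
np.save("w1.npy",p["world_to_cam"]); np.save("K.npy",p["mtx"])
print(env.read_ee_pos(),env.read_clock(),env.read_width(),env.read_ft_force())
for X in((-16,-158,111),(0,-45,128),(0,-59,135),(22,-160,231)):print(X,proj(p,S2W(s,X))*1.5)
E
```

```text
[ 0.59193188 -0.206443    0.24997167] 2.9083 0.00010364542413949952 [ 0.79527881 -0.30462087 -0.26415433]
(-16, -158, 111) [384.74881802 337.92076743]
(0, -45, 128) [188.92073284 325.01090911]
(0, -59, 135) [208.58737472 329.77197677]
(22, -160, 231) [386.61286398 380.17402208]
```

View pics/w1.png

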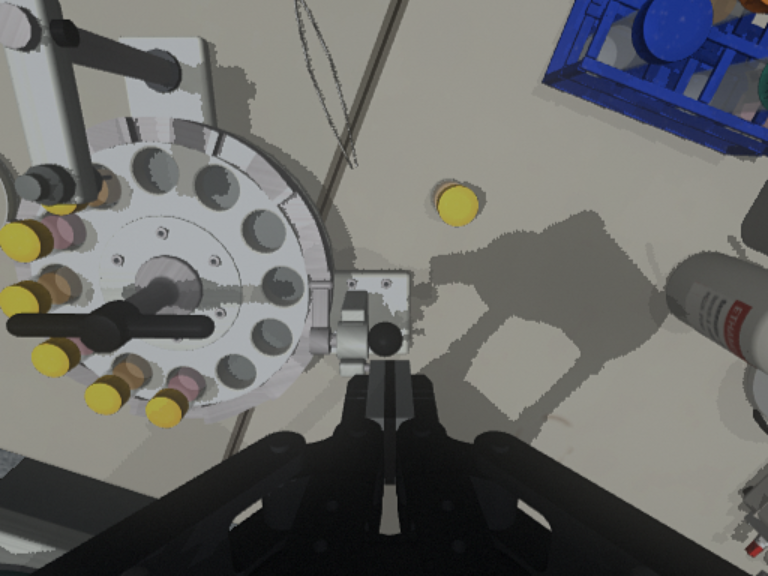

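The picture confirms the fit: the ball is at (386,339) against a predicted (385,338), and the bar's near end is at (213,327). The finger stands on the ball's +x side. Now I'll tip the lever.

Run:
```python
from h import *
P=lambda *X:S2W(s,X)
env.movel(P(22,-158.5,121),feed=.15); print(env.read_ft_force())
env.movel(P(4,-158.5,121),feed=.06); print(env.read_ft_force())
env.movel(P(-32,-158.5,121),feed=.05); print(env.read_ft_force())
env.pause(.3)
env.movel(P(0,-158.5,121),feed=.12)
env.movel(P(30,-120,210),feed=.2)
p=env.camera_params("wrist"); im=env.snapshot("wrist")
cv2.imwrite("pics/w2.png",cv2.resize(im[:,:,::-1],None,fx=1.5,fy=1.5))
print(env.read_clock(),[proj(p,P(*X))*1.5 for X in((-60,-158,111),(-16,-158,111),(0,-59,135))])
```

```text
[ 0.94993488 -0.46513851  0.75508766]
[ 0.63733181  0.26801086 -0.71349258]
[ 0.94244468 -0.11134448 -0.19645308]
6.6583 [array([455.64719579, 449.47503975]), array([459.32828253, 381.82714317]), array([263.84450217, 377.56859281])]
```

View pics/w2.png

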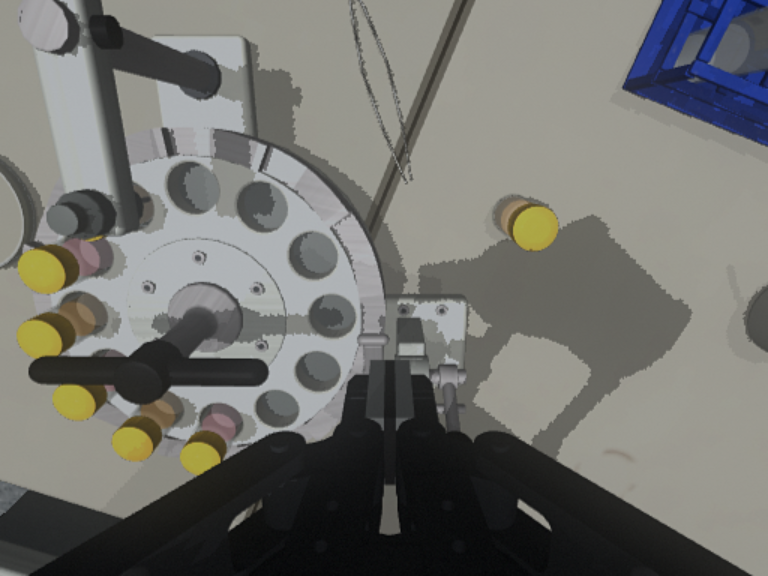

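The lever rod now leans to -x, from (447,375) to (455,430), so the pawl is raised, and the wheel hasn't moved. Next I'll push the near handle half along an arc, stopping short to measure.

```bash
cat >> h.py <<'E'
def H(w,gap=0,r=42,z=128):  # TCP pose flush against near half of bar at wheel angle w
    a=w-np.pi/2; d=np.array([np.cos(a),np.sin(a)]); n=np.array([-d[1],d[0]])
    xy=r*d+(18+gap)*n
    return S2W(s,(*xy,z)),quat(s[2]+w)
E
python3 - <<'E'
from h import *
P,q=H(0,16,z=210); env.movel(P,q,feed=.2)
P,q=H(0,16); env.movel(P,q,feed=.15); print(env.read_ft_force())
P,q=H(0,2); env.movel(P,q,feed=.05); print(env.read_ft_force())
for w in np.linspace(-.05,-.44,7):
    P,q=H(w); env.movel(P,q,feed=.04); print(w,env.read_ft_force().round(1))
P,q=H(-.44,15); env.movel(P,q,feed=.1)
env.movel(P+[0,0,.10],q,feed=.2)
p=env.camera_params("wrist"); im=env.snapshot("wrist")
cv2.imwrite("pics/w3.png",cv2.resize(im[:,:,::-1],None,fx=1.5,fy=1.5))
np.save("w3.npy",p["world_to_cam"]); np.save("K.npy",p["mtx"]); print(env.read_clock())
im=env.snapshot("top")[:,:,::-1]; cv2.imwrite("pics/top3.png",cv2.resize(im[130:240,210:340],None,fx=5,fy=5,interpolation=cv2.INTER_CUBIC))
E
```

```text
[ 0.43407089  0.35122321 -0.2127309 ]
[-0.3324365   0.34168585  0.99576292]
-0.05 [ 0.  -0.1 -0.7]
-0.115 [-0.1  0.8  0.4]
-0.18 [-0.2 -0.4  0. ]
-0.245 [ 0.7 -0.1 -0.9]
-0.31 [ 0.4 -0.4  0.1]
-0.375 [ 0.2 -0.8  0.5]
-0.44 [ 0.6  0.9 -0. ]
11.0917
```

View pics/w3.png

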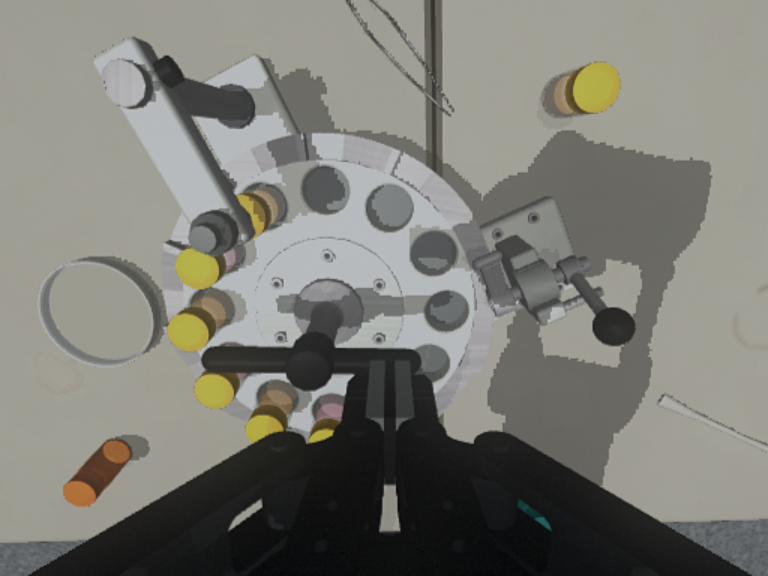

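The wheel has turned most of a notch: the bar now runs (203,358)–(421,359), and empty pockets sit at (325,190), (390,207), (433,251) and (446,310). The raised ball is at (613,327). I'll fit the wheel angle.

```bash
cat >> h.py <<'E'
def fit(p,pock,caps,bar,ball,ballX=(-60,-158,111),w0=-.45):
    def pt(r,a,z): return (r*np.cos(a),r*np.sin(a),z)
    def res(x):
        t=[s[0]+x[0],s[1]+x[1],s[2]+x[2]]; r=[proj(p,S2W(t,pt(82,np.radians(30*k)+x[3],52)))-np.array(q)/1.5 for k,q in pock]
        r+=[proj(p,S2W(t,pt(82,np.radians(30*k)+x[3],92)))-np.array(q)/1.5 for k,q in caps]
        r+=[proj(p,S2W(t,pt(e,np.pi/2+x[3],131)))-np.array(q)/1.5 for e,q in zip((59,-59),bar)]
        r.append(proj(p,S2W(t,ballX))-np.array(ball)/1.5)
        return np.concatenate(r)
    o=least_squares(res,[0,0,0,w0],loss="soft_l1"); return o.x,res(o.x)
E
python3 - <<'E'
from h import *
p=dict(mtx=np.load("K.npy"),world_to_cam=np.load("w3.npy"))
x,r=fit(p,[(0,(325,190)),(-1,(390,207)),(-2,(433,251)),(-3,(446,310))],[(2,(197,268)),(3,(189,330)),(4,(214,391)),(5,(266,428))],[(203,358),(421,359)],(613,327))
print(x.round(4),r.round(1).tolist())
E
```

```text
[ 0.0007 -0.0008 -0.0117 -0.4319] [-0.0, -1.1, -0.6, -0.8, 0.7, 0.2, 1.2, -0.7, 0.1, -0.9, -0.7, 0.8, -0.1, -0.5, -1.0, 1.5, -1.6, 1.8, 1.0, 1.6, 1.0, 0.1]
```

The wheel is at about -0.435 and matches the command to within 0.01. Now I'll push the rest of the way.

Run:
```python
from h import *
P,q=H(-.44,15); env.movel(P,q,feed=.15)
P,q=H(-.44,2); env.movel(P,q,feed=.06)
for w in(-.48,-.526):
    P,q=H(w); env.movel(P,q,feed=.03)
env.pause(.2)
P,q=H(-.526,18); env.movel(P,q,feed=.08)
env.movel(P+[0,0,.10],q,feed=.2)
p=env.camera_params("wrist"); im=env.snapshot("wrist")
cv2.imwrite("pics/w4.png",cv2.resize(im[:,:,::-1],None,fx=1.5,fy=1.5))
np.save("w4.npy",p["world_to_cam"]); print(env.read_clock())
```

```text
14.125
```

View pics/w4.png

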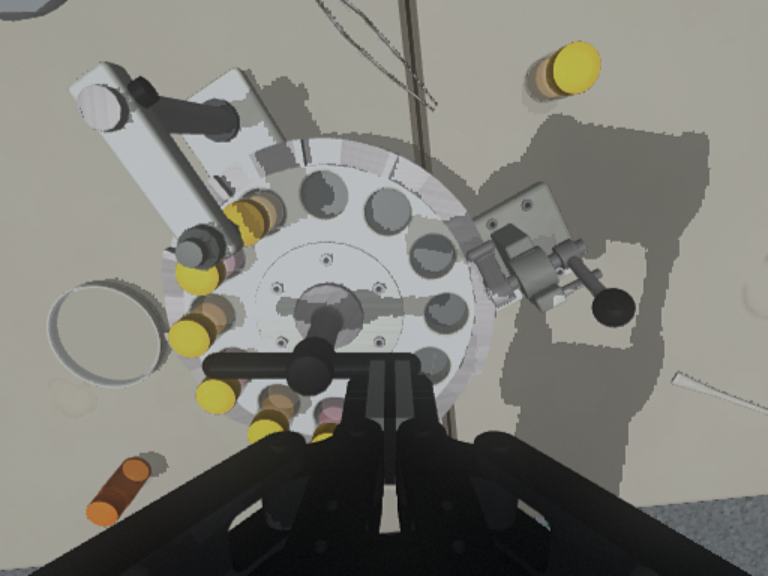

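Bar at (203,363)–(421,363), pockets at (325,193), (389,211), (433,256) and (446,313), ball at (613,308) still raised, and the vials are upright. I'll fit first and tip the lever back only if the angle is good.

Run:
```python
from h import *
p=dict(mtx=np.load("K.npy"),world_to_cam=np.load("w4.npy"))
x,r=fit(p,[(0,(325,193)),(-1,(389,211)),(-2,(433,256)),(-3,(446,313))],[(2,(197,274)),(3,(189,337)),(4,(216,396)),(5,(268,433))],[(203,363),(421,363)],(613,308),w0=-.52)
print(x.round(4),abs(r).max().round(1))
if abs(x[3]+.5236)>.03: raise SystemExit("adjust")
P=lambda *X:S2W(s,X)
q=quat(s[2])
env.movel(P(-20,-150,230),q,feed=.25)
env.movel(P(-95,-158.5,215),feed=.25)
env.movel(P(-95,-158.5,121),feed=.15); print(env.read_ft_force())
env.movel(P(-80,-158.5,121),feed=.06)
env.movel(P(-46,-158.5,121),feed=.04); print(env.read_ft_force())
env.pause(.3)
env.movel(P(-80,-158.5,121),feed=.12)
env.movel(P(-120,-150,250),feed=.25)
p=env.camera_params("wrist"); im=env.snapshot("wrist")
cv2.imwrite("pics/w5.png",cv2.resize(im[:,:,::-1],None,fx=1.5,fy=1.5)); print(env.read_clock())
np.save("w5.npy",p["world_to_cam"])
print([proj(p,P(*X))*1.5 for X in((-60,-158,111),(-16,-158,111),(0,-110,50))])
```

```text
[ 5.000e-04 -1.000e-03 -1.050e-02 -5.109e-01] 2.6
[0.47092744 0.05763366 0.83487237]
[-0.57122767 -0.28682643 -0.32137619]
18.9333
[array([404.4463773 , 178.13063908]), array([405.28593826,  92.03832986]), array([327.53354955,  74.09270992])]
```

View pics/w5.png

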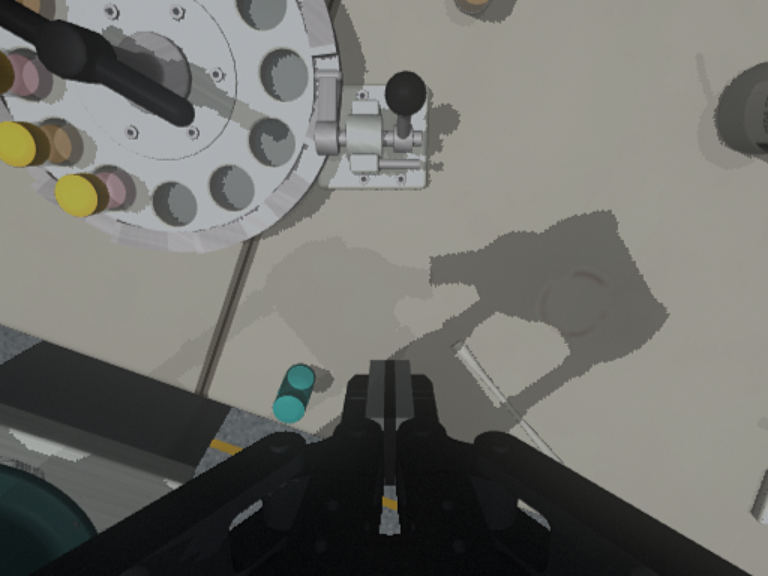

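The ball is at (405,93), where I predicted it for pawl fully down (405,92). Lying on a tooth, it would be about 20 px lower. The vials in view are standing, so I'm handing in.

```bash
python3 -c "
from rig import env
print(env.hand_in(), env.read_clock())"
```

```text
the job is handed in; nothing more can be done
the job is handed in; nothing more can be done
```

I tipped the lever, turned the wheel back one notch to about -0.51 rad and dropped the pawl fully into the new notch, so the missed vial should now be under the needle; the last image showed no vials down in the part of the wheel it covered, and I handed the job in at about 19 s of the 67 s allowed.

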